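# Take the bayonet cover off the dust extractor

## Robot

A 6-joint arm with a two-finger parallel gripper is mounted at the origin on the work surface. World frame = base frame: x ahead of the robot, y to its left, z up, the work surface at z = 0. Lengths are in m, angles in rad, forces in N, time in s.
With the tool pointing down it reaches from about 0.35 to 0.925 m from the base axis. Payload 6.4 kg.
Tool frame: the origin (TCP) lies at the very end of the fingers, on their centre line; the grasp point (between the pads) lies 19 mm behind it; x points along the fingers, y is the direction in which the jaws open and shut, and the axes are right-handed (so a half turn about x gives the same grasp; the last joint's range is limited). The gripper opens to 85 mm and grips with 20 to 120 N. Pads are 22 mm wide; open, the fingers measure 114 mm over their backs; the gripper's body (76 mm by 85 mm) begins 54 mm behind the grasp point. The pads swing forward as they close: fully open they stand 13 mm farther back than shut.
Start: joints at [0.995, 0.245, 1.558, -0, 1.339, -0.174], TCP at [0.254, 0.598, 0.231] pointing down, gripper open.
Joint ranges: [-3.13, 3.13], [-1.02, 2.26], [0.13, 2.54], [-0.95, 4.09], [0.21, 2.88], [-2.74, 2.74]. Speed limits (rad/s): [2.57, 2.57, 3.14, 3.14, 3.14, 3.14].

## Interface

Orientations are given as a unit quaternion [w, x, y, z].
In Python, from station import * gives the robot as it stands.
- The arm moves only by the tool play_rows, never from a script. Its arguments are lists of equal length, an entry for each row: "dp": the shift along the tool's x, y, z in m, a list of three; "rot": the turn, a rotation vector about the tool's x, y, z in degrees, a list of three. A call has 1 to 10 rows; each row is the pose to reach, as a shift and turn from the pose measured when the call began, along the tool's axes at that moment; what a row does not reach only later rows make up. A row lasts 1/10 s, in which the tool goes at most 50 mm and 8.59 degrees, less where a joint would pass 70% of its speed; a pose out of reach is approached as far as the arm can. A call with a gripper value outside its range is refused whole. "jaw" is the finger opening in m, from 0 to 0.0854, set as the call begins (left out, the last holds). The fingers move at their own pace and stop on an object; "squeeze" is the grip in N (left out, the last holds). Time passes only in rows, so rows that repeat a pose let the fingers close. It gives the time, the measured TCP pose, the force and the opening at its end, in the units of the state.
- get_state(): the state, without advancing time (a new reading comes with each control period).
- grab_frame(name): name is "scene" or "top" or "wrist"; returns a dict with "frame" (384x512x3 uint8, red, green, blue), "z_map" (384x512 float32, m along the optical axis (not along the pixel's ray), 0 where there is no reading), "intrinsics" (3x3 intrinsics, pixels), "extrinsics" (4x4, takes a point from camera to world coordinates); the wrist camera has in their place "T_tool_cam" (4x4, takes a point from camera to tool coordinates, whose origin is the TCP and whose axes are the tool frame's). Camera axes: x right, y up, looking along -z (the intrinsics and any distortion apply to the point x, -y, -z); pixel columns grow to the right and rows downward; lengths in m; the calibration is good to about 2 mm. The wrist camera is an equidistant fisheye: a pixel r from the principal point sees the ray r / f radians off the axis. A picture is of the moment at which its call begins: read the wrist's pose just before it.
- sign_off(): hands the job in, once; it reports no verdict.
The state is a dict: "time": time; "qpos": joint angles; "qvel": joint speeds; "effort": joint torques, N m; "position": TCP position; "eef_rot": TCP orientation; "contact_force": force on the tool from outside, world axes, zero at the start; "ft_torque": the same for the moment, N m; "width": opening from 0.0 (shut) to 1.0 (fully open).
Only numpy, scipy, OpenCV 4.12 (cv2) and the standard library are available. Lean on these libraries where they do the work, as an engineer would, in place of code of your own. Each camera call takes 0.05 s, during which the arm holds its last target.

## Task

The bench dust extractor's filter is due for a change: turn the round bayonet cover on top of its filter pot a quarter turn anticlockwise (seen from above) until it is unlocked, and only then lift it off, without prising it. Then set it down gently, handle up and flat, in the empty shallow tray, and let go. Leave the two model towers and the paint tin standing where they are.

Things in the scene. Friction and masses are not known exactly. Their poses are not given: they have to be found in the camera images.
- extractor: Bench dust extractor, fixed. Origin: centre of its underside on the bench, under the pot's axis; z up. Grey base 240 x 240 mm, 70 mm high; on it the round metal filter pot, 202 mm across. The cover is locked when its rib lies within 8 degrees of this x axis; it turns anticlockwise from above, to a stop at about 100 degrees; from 78 degrees on it is free, rises about 4 mm by itself and lifts straight off.
- pot (a point): Centre of the filter pot's rim, on its axis, 130 mm above the bench; axes as the extractor. Bore 136 mm. Two curved keepers (hooked ledges, 79 to 101 mm from the axis, tops 17 mm above the rim) are centred on +x and -x and reach 45 degrees either side; the gaps between them are centred on +y and -y.
- hood (a point): Centre of the top of the inlet pipe's box hood, which stands beside the pot on the extractor's +y side, fixed to it, 151 mm from the pot's axis; axes as the extractor. 100 mm along x, 52 mm along y; this top is 234 mm above the bench.
- cover: Loose round plastic cover, 0.25 to 0.5 kg. Origin: centre of the underside of its spigot (132 mm across, 12 mm deep, fills the pot's bore); z up, x along the rib. Above the spigot a disc 153 mm across, 8 mm thick, with two tongues in line with the rib that reach 91 mm from the axis, each 60 degrees wide, held under the keepers. A sprung filter presses the cover up: turning rubs, about 0.4 N m.
- cover_handle (a point): Centre of the cover's straight grip rib, half-way up, 40 mm above the cover's origin; axes as the cover (x along the rib, z up). Rib 130 mm long, 16 mm thick, 40 mm high: its top is 20 mm above this point and the disc 20 mm below. Locked, this point is 160 mm above the bench. Either end of the rib can be pushed sideways, or the rib pinched.
- tray_in (a point): Centre of the inner floor of the fixed, empty square metal tray, 5 mm above the bench; outside 240 x 240 mm, walls 5 mm thick and 30 mm high; axes along its sides. With the cover lying flat in it, the cover_handle point is 40 mm above this point.
- tower_a_mid (a point): Middle of the taller model tower block (60 x 60 mm, 210 mm high, 0.3 kg, loose, white), 105 mm above the bench.
- tower_b_mid (a point): Middle of the smaller model tower block (50 x 66 mm, 190 mm high, 0.3 kg, loose, white), 95 mm above the bench.
- tin: Paint tin, 72 mm across, 95 mm high, loose. Origin: centre of its underside.
Not all that is in view belongs to the job. What is shaped like the part that bears tower_a_mid but yellow is not meant.

How it is judged:
By the outcome, as a careful person would: the job done as asked, in the order asked, and still so for the second after the job is handed in, with the robot touching nothing.
It also fails if it takes over 64 s, if anything falls off the work surface, if the arm or the gripper's body presses on something with over 40 N, if the wrist force passes 120 N, or if a joint passes its speed limit or range.

## Working session

There is one attempt and no reset: what is moved stays moved. The work goes in short steps, Python scripts to look and compute and a tool call to move; the robot and the scene stay as the last step left them, time stands still between calls to the robot, and variables do not carry over. Pictures are saved under pics/ and viewed, and the job is handed in when it is done.

Besides the shell and the picture viewer there is one more tool, called after "Call:" in YAML: its name, and indented under it one key for each argument. play_rows: Moves the arm, as the interface text tells. Its arguments: {"type":"object","properties":{"dp":{"type":"array","items":{"type":"array","items":{"type":"number"}}},"rot":{"type":"array","items":{"type":"array","items":{"type":"number"}}},"jaw":{"type":"number"},"squeeze":{"type":"number"}},"required":["dp","rot"]}

```bash
mkdir -p pics; ls; cat > h.py <<'E'
from station import *
import numpy as np, cv2
from scipy.spatial.transform import Rotation as R
def grab(n,save=None):
    s=get_state(); f=grab_frame(n)
    if save: cv2.imwrite('pics/'+save,cv2.cvtColor(f['frame'],cv2.COLOR_RGB2BGR))
    return s,f
def cloud(f):
    K=f['intrinsics'];z=f['z_map'];h,w=z.shape
    u,v=np.meshgrid(np.arange(w),np.arange(h))
    P=np.stack([(u-K[0,2])/K[0,0]*z,-(v-K[1,2])/K[1,1]*z,-z],-1)
    T=f['extrinsics'];P=P@T[:3,:3].T+T[:3,3]
    P[z==0]=np.nan
    return P
E
python3 - <<'E'
from h import *
s,f=grab('top','t1.png');np.savez('top1.npz',P=cloud(f),im=f['frame'])
print(s);print(f['intrinsics'],f['extrinsics'],[k for k in f])
s,f=grab('scene','s1.png');np.savez('sc1.npz',P=cloud(f),im=f['frame'])
print(f['intrinsics'],f['extrinsics'])
E
```

```text
pics
{'time': 0.0, 'qpos': array([ 9.94890663e-01,  2.45814461e-01,  1.55905917e+00,  1.42140870e-05,
        1.33866784e+00, -1.74102142e-01]), 'qvel': array([ 0.00022633,  0.00179431, -0.0024889 ,  0.00096979, -0.00174799,
        0.00050462]), 'effort': array([ 4.29233660e-04, -4.29514575e+01, -3.26128399e+01, -1.36144263e-04,
        5.43434056e-03, -4.48169331e-06]), 'position': array([0.25387934, 0.59775102, 0.23015579]), 'eef_rot': array([ 0.69262728,  0.14046704,  0.69314112, -0.14174571]), 'contact_force': array([ 0.1515795 , -1.07033184,  0.18697768]), 'ft_torque': array([-0.00631861,  0.04157843,  0.00595003]), 'width': 1.0009789559845983}
[[484.627215     0.         258.03004321]
 [  0.         484.627215   194.15869805]
 [  0.           0.           1.        ]] [[-2.90555131e-02  9.94090286e-01 -1.04595799e-01  4.04898910e-01]
 [-9.99577572e-01 -2.88254588e-02  3.71076789e-03  8.22781697e-02]
 [ 6.73816420e-04  1.04659433e-01  9.94507893e-01  1.51193500e+00]
 [ 0.00000000e+00  0.00000000e+00  0.00000000e+00  1.00000000e+00]] ['frame', 'z_map', 'intrinsics', 'extrinsics']
[[486.79745542   0.         257.99744848]
 [  0.         486.79745542 190.53701885]
 [  0.           0.           1.        ]] [[-0.67397981 -0.52938534  0.51526923  1.18868688]
 [ 0.73864783 -0.47131833  0.48193197  0.63448066]
 [-0.01227188  0.70541491  0.70868837  0.99133534]
 [ 0.          0.          0.          1.        ]]
```

View pics/t1.png

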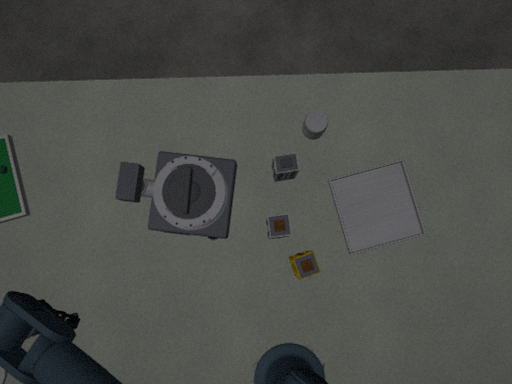

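View pics/s1.png

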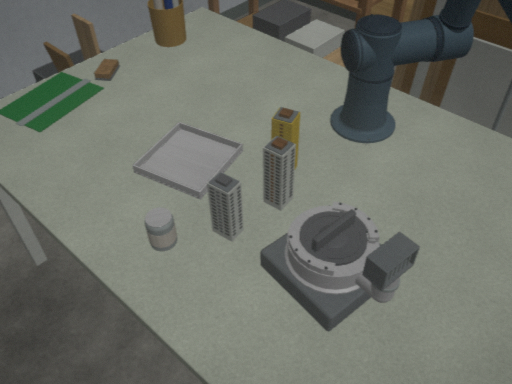

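The top view shows the extractor at about (190,192) with the hood at (129,182). The rib is roughly vertical through (189,190). The towers are at (285,167) and (279,227), the yellow decoy at (304,264), the tray at (376,207) and the tin at (316,123). Next I'll measure them.

```bash
python3 - <<'E'
from h import *
A=np.load('top1.npz');P=A['P']
def rg(r0,r1,c0,c1,z0,z1):
    p=P[r0:r1,c0:c1].reshape(-1,3);return p[(p[:,2]>z0)&(p[:,2]<z1)]
def rect(p):
    (c,s,a)=cv2.minAreaRect((p[:,:2]*1000).astype(np.float32));return np.round(c,1),np.round(s,1),round(a,1),len(p),np.round(np.median(p[:,2])*1000,1)
print('bench',np.nanmedian(P[300:320,200:240,2]))
print('base',rect(rg(140,250,140,245,.06,.08)))
print('hood',rect(rg(150,215,105,150,.222,.245)))
print('rib',rect(rg(160,222,175,205,.172,.19)))
q=rg(145,245,145,240,.140,.156);print('keepers',cv2.minEnclosingCircle((q[:,:2]*1000).astype(np.float32)),len(q))
q=rg(150,240,150,235,.134,.146);print('disc',cv2.minEnclosingCircle((q[:,:2]*1000).astype(np.float32)),len(q),q.mean(0))
print('tA?',rect(rg(150,185,268,303,.17,.25)));print('tB?',rect(rg(210,242,262,295,.17,.25)));print('yel',rect(rg(248,282,285,322,.17,.25)))
print('tray',rect(rg(155,258,322,430,.015,.045)),np.nanmedian(P[195:220,360:390,2]))
print('tin',rect(rg(105,145,298,335,.08,.11)))
im=A['im'];b=cv2.resize(im[140:290,100:440],None,fx=2.3,fy=2.3,interpolation=cv2.INTER_CUBIC);cv2.imwrite('pics/t1z.png',np.clip(b[...,::-1]*1.6,0,255))
E
```

```text
bench 0.0002519237908966687
base (array([561.6, 274.3]), array([240.5, 241.9]), 81.7, 2161, np.float64(70.1))
hood (array([584.2, 423.2]), array([53.6, 99.9]), 81.3, 770, np.float64(234.1))
rib (array([562.8, 273.8]), array([ 16.8, 129.6]), 83.9, 277, np.float64(179.4))
keepers ((563.9210815429688, 290.15692138671875), 112.82019805908203) 2049
disc ((562.0066528320312, 273.6441955566406), 102.9060287475586) 2169 [0.56079346 0.27344337 0.14081537]
tA? (array([629.3,  -4.2]), array([53.4, 66.2]), 7.2, 438, np.float64(182.0))
tB? (array([456.3,  22.1]), array([63.4, 60.4]), 5.0, 507, np.float64(202.2))
yel (array([347. , -48.1]), array([63. , 60.8]), 17.9, 536, np.float64(202.0))
tray (array([ 512.7, -287.6]), array([240.1, 242.3]), 13.6, 739, np.float64(28.6)) 0.005927953792314367
tin (array([ 765.4, -103.3]), array([66.8, 67.1]), 87.4, 426, np.float64(95.0))[ WARN:0@0.068] global loadsave.cpp:1063 imwrite_ Unsupported depth image for selected encoder is fallbacked to CV_8U.
```

View pics/t1z.png

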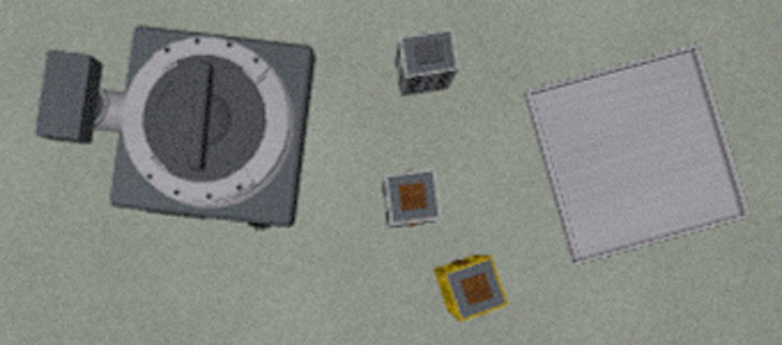

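```bash
cat >> h.py <<'E'
def pose(s=None):
    s=s or get_state();q=s['eef_rot'];return s['position'],R.from_quat([q[1],q[2],q[3],q[0]])
def yawR(yaw): # tool x down, tool y at world yaw deg
    a=np.radians(yaw);x=np.array([0,0,-1.]);y=np.array([np.cos(a),np.sin(a),0]);return R.from_matrix(np.stack([x,y,np.cross(x,y)],1))
def delta(p,yaw):
    p0,r0=pose();dp=r0.inv().apply(np.array(p)-p0);rv=(r0.inv()*yawR(yaw)).as_rotvec(degrees=True)
    return dp.round(4),rv.round(2)
def rep():
    s=get_state();p,r=pose(s);y=r.as_matrix()[:,1];x=r.as_matrix()[:,0]
    print('t',round(s['time'],2),'p',p.round(4),'yaw_y',round(np.degrees(np.arctan2(y[1],y[0])),2),'xax',x.round(3),'F',s['contact_force'].round(1),'M',s['ft_torque'].round(2),'w',round(s['width'],3),'q',s['qpos'].round(2))
E
python3 - <<'E'
from h import *
rep()
for yaw in (-96,84): print(yaw,delta([.562,.274,.33],yaw),delta([.254,.598,.33],yaw))
E
```

```text
t 0.1 p [0.2539 0.5978 0.2303] yaw_y 66.98 xax [-0.001 -0.001 -1.   ] F [ 0.  -0.   0.2] M [ 0.04 -0.06 -0.03] w 0.999 q [ 0.99  0.25  1.56  0.    1.34 -0.17]
-96 (array([-0.0995, -0.1777,  0.4102]), array([1.6298e+02, 1.4000e-01, 5.0000e-02])) (array([-0.0997,  0.    , -0.    ]), array([1.6298e+02, 1.4000e-01, 5.0000e-02]))
84 (array([-0.0995, -0.1777,  0.4102]), array([-17.02,  -0.03,   0.09])) (array([-0.0997,  0.    , -0.    ]), array([-17.02,  -0.03,   0.09]))
```

Call:
play_rows:
  dp:
    - [-0.03,0,0]
    - [-0.06,0,0]
    - [-0.09,0,0]
    - [-0.11,0,0]
    - [-0.11,-0.01,0.03]
    - [-0.11,-0.03,0.07]
    - [-0.11,-0.05,0.11]
    - [-0.11,-0.065,0.15]
    - [-0.11,-0.08,0.18]
    - [-0.11,-0.09,0.21]
  rot:
    - [8,0,0]
    - [16,0,0]
    - [24,0,0]
    - [32,0,0]
    - [40,0,0]
    - [48,0,0]
    - [56,0,0]
    - [64,0,0]
    - [72,0,0]
    - [80,0,0]
  jaw: 0.0854
  squeeze: 80

```text
time: 1.1
position: [0.4128, 0.4314, 0.3399]
eef_rot: [-0.438, -0.554, -0.438, 0.556]
contact_force: [0.7, 0.5, 0.0]
width: 0.999
```

```bash
python3 - <<'E'
from h import *
rep();print(delta([.562,.274,.33],-96))
E
```

```text
t 1.1 p [0.4128 0.4314 0.3399] yaw_y -13.39 xax [-0.002 -0.002 -1.   ] F [0.7 0.5 0. ] M [ 0.04 -0.01 -0.01] w 0.999 q [ 0.62  0.05  1.57 -0.    1.52  0.85]
(array([0.01  , 0.1816, 0.1186]), array([ 8.261e+01,  1.600e-01, -4.000e-02]))
```

Call:
play_rows:
  dp:
    - [0,0.018,0.012]
    - [0,0.04,0.025]
    - [0,0.06,0.04]
    - [0,0.08,0.05]
    - [0,0.1,0.065]
    - [0,0.12,0.08]
    - [0,0.14,0.09]
    - [0.005,0.16,0.105]
    - [0.01,0.175,0.115]
    - [0.01,0.1816,0.1186]
  rot:
    - [8.3,0,0]
    - [16.6,0,0]
    - [25,0,0]
    - [33,0,0]
    - [41.3,0,0]
    - [50,0,0]
    - [58,0,0]
    - [66.4,0,0]
    - [74.6,0,0]
    - [82.6,0.1,0]

```text
time: 2.1
position: [0.5624, 0.2724, 0.3282]
eef_rot: [0.039, -0.705, 0.04, 0.707]
contact_force: [-0.1, 0.1, -0.4]
width: 0.998
```

```bash
python3 - <<'E'
from h import *
s,f=grab('wrist','w1.png')
np.savez('w1.npz',z=f['z_map'],K=f['intrinsics'],T=f['T_tool_cam'],im=f['frame'])
print(f['T_tool_cam'].round(3),f['intrinsics'])
rep();print(delta([.562,.274,.2],-96))
E
```

```text
[[ 0.001  0.313 -0.95  -0.143]
 [ 1.    -0.001  0.001  0.   ]
 [-0.001 -0.95  -0.313 -0.079]
 [ 0.     0.     0.     1.   ]] [[297.31863964   0.         254.16594523]
 [  0.         297.31863964 189.49120428]
 [  0.           0.           1.        ]]
t 2.15 p [0.5629 0.2721 0.3286] yaw_y -96.64 xax [-0.002 -0.002 -1.   ] F [ 0.3 -0.5 -0.5] M [ 0.   -0.02 -0.06] w 1.001 q [ 0.27  0.13  1.52 -0.    1.5   1.96]
(array([ 0.1286, -0.0021,  0.0009]), array([-0.64,  0.1 , -0.13]))
```

View pics/w1.png

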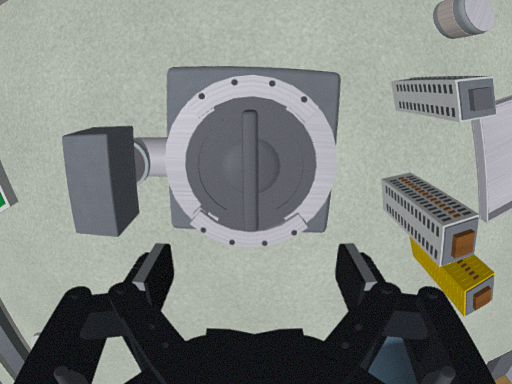

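```bash
cat >> h.py <<'E'
def wcloud(f,s):
    K=f['intrinsics'];z=f['z_map'];h,w=z.shape
    u,v=np.meshgrid(np.arange(w),np.arange(h));a=(u-K[0,2])/K[0,0];b=(v-K[1,2])/K[1,1]
    r=np.hypot(a,b)+1e-12;t=np.tan(np.minimum(r,1.4))/r
    P=np.stack([a*t*z,-b*t*z,-z],-1);T=f['T_tool_cam'];P=P@T[:3,:3].T+T[:3,3]
    p,rr=pose(s);P=P@rr.as_matrix().T+p;P[(z==0)|(r>1.3)]=np.nan;return P
def rect(p):
    (c,s,a)=cv2.minAreaRect((p[:,:2]*1000).astype(np.float32));return np.round(c,1),np.round(s,1),round(a,1),len(p),np.round(np.median(p[:,2])*1000,1)
E
python3 - <<'E'
from h import *
s,f=grab('wrist');P=wcloud(f,s)
q=P[100:240,235:268].reshape(-1,3);print(np.nanmedian(P[300-60:,:].reshape(-1,3),0))
q=q[(q[:,2]>.173)&(q[:,2]<.188)];print('rib',rect(q))
q=P[60:250,150:350].reshape(-1,3);q2=q[(q[:,2]>.06)&(q[:,2]<.08)];print('base',rect(q2))
q=P[110:250,50:150].reshape(-1,3);q2=q[(q[:,2]>.225)&(q[:,2]<.245)];print('hood',rect(q2))
rep()
E
```

```text
[0.3983197  0.27649865 0.14797606]
rib (array([561.1, 276.3]), array([ 16. , 128.7]), 84.2, 1860, np.float64(180.0))
base (array([562.1, 276.4]), array([241. , 238.2]), 81.7, 5270, np.float64(70.0))
hood (array([582.8, 425.5]), array([ 54.2, 100.8]), 81.4, 4907, np.float64(234.4))
t 2.2 p [0.5623 0.273  0.329 ] yaw_y -96.07 xax [-0.002 -0.002 -1.   ] F [-0.1 -0.   0.8] M [-0.07  0.01 -0.  ] w 0.999 q [ 0.27  0.13  1.52 -0.    1.5   1.95]
```

Call:
play_rows:
  dp:
    - [0.02,-0.001,0]
    - [0.05,-0.002,0]
    - [0.08,-0.002,0]
    - [0.11,-0.002,0]
    - [0.135,-0.002,0]
    - [0.155,-0.002,0]
    - [0.165,-0.002,0]
    - [0.175,-0.002,0]
    - [0.18,-0.002,0]
    - [0.18,-0.002,0]
  rot:
    - [0,0,0]
    - [0,0,0]
    - [0,0.1,-0.1]
    - [0,0.1,-0.1]
    - [0,0.1,-0.1]
    - [0,0.1,-0.1]
    - [0,0.1,-0.1]
    - [0,0.1,-0.1]
    - [0,0.1,-0.1]
    - [0,0.1,-0.1]

```text
time: 3.2
position: [0.5621, 0.2748, 0.1489]
eef_rot: [0.037, -0.706, 0.037, 0.706]
contact_force: [0.3, -0.0, 0.5]
width: 1.002
```

```bash
python3 - <<'E'
from h import *
rep();print(delta([.562,.275,.148],-96))
s,f=grab('wrist','w2.png')
E
```

```text
t 3.2 p [0.5621 0.2748 0.1489] yaw_y -96.02 xax [-0. -0. -1.] F [ 0.3 -0.   0.5] M [ 0.01 -0.02 -0.05] w 1.002 q [ 0.27  0.27  1.68 -0.    1.19  1.95]
(array([ 0.0009, -0.0002,  0.0001]), array([-0.02,  0.01, -0.01]))
```

View pics/w2.png

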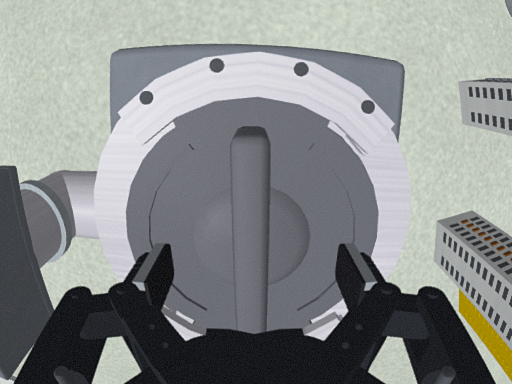

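The open fingers straddle the rib, which runs from (250,130) down to (250,330), and they are inside the ring and centred. Closing now.

Call:
play_rows:
  dp:
    - [0,0,0]
    - [0,0,0]
    - [0,0,0]
    - [0,0,0]
    - [0,0,0]
    - [0,0,0]
    - [0,0,0]
    - [0,0,0]
  rot:
    - [0,0,0]
    - [0,0,0]
    - [0,0,0]
    - [0,0,0]
    - [0,0,0]
    - [0,0,0]
    - [0,0,0]
    - [0,0,0]
  jaw: 0
  squeeze: 80

```text
time: 4.05
position: [0.5627, 0.2753, 0.15]
eef_rot: [-0.038, 0.707, -0.037, -0.706]
contact_force: [-1.6, 3.2, 2.9]
width: 0.171
```

```bash
python3 - <<'E'
from h import *
rep()
E
```

```text
t 4.05 p [0.5627 0.2753 0.15  ] yaw_y -96.04 xax [ 0.001  0.001 -1.   ] F [-1.6  3.2  2.9] M [ 0.34  0.09 -0.01] w 0.171 q [0.27 0.27 1.68 0.   1.19 1.95]
```

Call:
play_rows:
  dp:
    - [0,0,0]
    - [0,0,0]
    - [0,0,0]
    - [0,0,0]
    - [0,0,0]
    - [0,0,0]
    - [0,0,0]
    - [0,0,0]
    - [0,0,0]
    - [0,0,0]
  rot:
    - [-2,0,0]
    - [-4,0,0]
    - [-6,0,0]
    - [-8,0,0]
    - [-10,0,0]
    - [-12,0,0]
    - [-14,0,0]
    - [-16,0,0]
    - [-18,0,0]
    - [-20,0,0]

```text
time: 5.05
position: [0.5629, 0.2748, 0.15]
eef_rot: [0.086, 0.702, 0.086, -0.701]
contact_force: [-0.3, 0.1, 1.7]
width: 0.172
```

```bash
python3 - <<'E'
from h import *
rep()
s,f=grab('top','t2.png');P=cloud(f)
s,f=grab('wrist','w3.png')
E
```

```text
t 5.05 p [0.5629 0.2748 0.15  ] yaw_y -76.03 xax [ 0.002  0.001 -1.   ] F [-0.3  0.1  1.7] M [-0.    0.08 -0.42] w 0.172 q [0.27 0.27 1.68 0.   1.19 1.6 ]
```

View pics/w3.png

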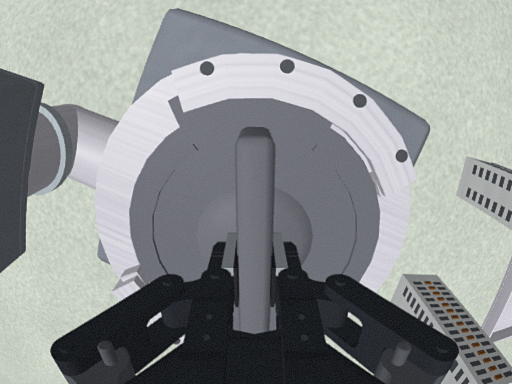

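The rib (about (253,130)–(255,330)) turned with the gripper against about 0.42 N m, as expected. I'll continue.

Call:
play_rows:
  dp:
    - [0,0,0]
    - [0,0,0]
    - [0,0,0]
    - [0,0,0]
    - [0,0,0]
    - [0,0,0]
    - [0,0,0]
    - [0,0,0]
    - [0,0,0]
    - [0,0,0]
  rot:
    - [-4,0,0]
    - [-8,0,0]
    - [-12,0,0]
    - [-16,0,0]
    - [-20,0,0]
    - [-24,0,0]
    - [-28,0,0]
    - [-32,0,0]
    - [-36,0,0]
    - [-40,0,0]

```text
time: 6.15
position: [0.5628, 0.275, 0.15]
eef_rot: [0.321, 0.631, 0.321, -0.629]
contact_force: [-0.3, 0.6, 1.8]
width: 0.172
```

```bash
python3 - <<'E'
from h import *
rep()
E
```

```text
t 6.15 p [0.5628 0.275  0.15  ] yaw_y -36.01 xax [ 0.001  0.001 -1.   ] F [-0.3  0.6  1.8] M [ 0.24  0.03 -0.44] w 0.172 q [0.27 0.27 1.68 0.   1.19 0.9 ]
```

Now at 62° relative; 27° more brings it to about 89°.

Call:
play_rows:
  dp:
    - [0,0,0]
    - [0,0,0]
    - [0,0,0]
    - [0,0,0]
    - [0,0,0]
    - [0,0,0]
    - [0,0,0]
    - [0,0,0]
    - [0,0,0]
    - [0,0,0]
  rot:
    - [-3,0,0]
    - [-6,0,0]
    - [-9,0,0]
    - [-12,0,0]
    - [-15,0,0]
    - [-18,0,0]
    - [-21,0,0]
    - [-24,0,0]
    - [-26,0,0]
    - [-27,0,0]

```text
time: 7.15
position: [0.5633, 0.2753, 0.1514]
eef_rot: [0.459, 0.539, 0.459, -0.537]
contact_force: [-1.8, 1.2, 6.5]
width: 0.174
```

```bash
python3 - <<'E'
from h import *
rep()
s,f=grab('wrist','w4.png')
s,f=grab('scene','s2.png')
E
```

```text
t 7.15 p [0.5633 0.2753 0.1514] yaw_y -9.01 xax [ 0.003  0.002 -1.   ] F [-1.8  1.2  6.5] M [ 0.17  0.42 -0.2 ] w 0.174 q [0.27 0.27 1.68 0.   1.19 0.43]
```

View pics/w4.png

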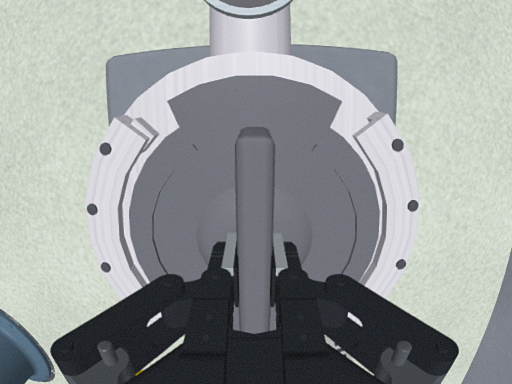

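View pics/s2.png

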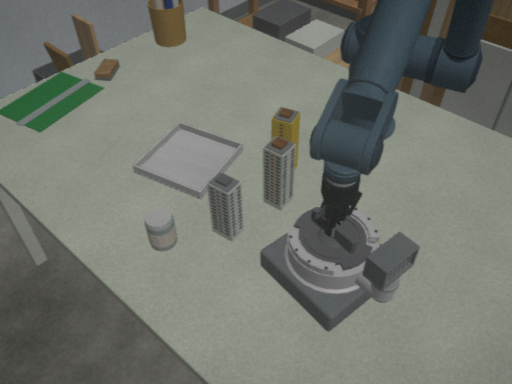

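The tongue sits centred in the keeper gap (wrist view, 168–340 at the top) and the spring pushes up with about 6 N, so the cover is unlocked. Lifting slowly, straight up.

Call:
play_rows:
  dp:
    - [-0.002,0,0]
    - [-0.004,0,0]
    - [-0.006,0,0]
    - [-0.009,0,0]
    - [-0.012,0,0]
    - [-0.015,0,0]
    - [-0.018,0,0]
    - [-0.022,0,0]
    - [-0.026,0,0]
    - [-0.03,0,0]
  rot:
    - [0,0,0]
    - [0,0,0]
    - [0,0,0]
    - [0,0,0]
    - [0,0,0]
    - [0,0,0]
    - [0,0,0]
    - [0,0,0]
    - [0,0,0]
    - [0,0,0]

```text
time: 8.25
position: [0.5633, 0.2752, 0.1819]
eef_rot: [0.459, 0.539, 0.459, -0.537]
contact_force: [-0.3, 0.7, -2.9]
width: 0.175
```

```bash
python3 - <<'E'
from h import *
rep();print(delta([.563,.275,.33],-9))
E
```

```text
t 8.25 p [0.5633 0.2752 0.1819] yaw_y -9.03 xax [ 0.003  0.002 -1.   ] F [-0.3  0.7 -2.9] M [ 0.03 -0.05  0.02] w 0.175 q [0.27 0.24 1.66 0.   1.24 0.43]
(array([-1.481e-01,  1.000e-04, -0.000e+00]), array([-0.03, -0.11, -0.15]))
```

Call:
play_rows:
  dp:
    - [-0.01,0,0]
    - [-0.025,0,0]
    - [-0.045,0,0]
    - [-0.065,0,0]
    - [-0.085,0,0]
    - [-0.105,0,0]
    - [-0.125,0,0]
    - [-0.14,0,0]
    - [-0.15,0,0]
    - [-0.15,0,0]
  rot:
    - [0,0,0]
    - [0,0,0]
    - [0,0,0]
    - [0,0,0]
    - [0,0,0]
    - [0,0,0]
    - [0,0,0]
    - [0,0,0]
    - [0,-0.1,-0.1]
    - [0,-0.1,-0.1]

```text
time: 9.25
position: [0.5635, 0.2752, 0.3342]
eef_rot: [0.46, 0.539, 0.458, -0.536]
contact_force: [0.1, 0.9, -4.0]
width: 0.176
```

```bash
python3 - <<'E'
from h import *
rep();print(delta([.54,.0,.33],-9),delta([.513,-.288,.33],-9))
s,f=grab('scene','s3.png')
s,f=grab('wrist','w5.png');P=wcloud(f,s)
q=P[40:340,130:380].reshape(-1,3);q=q[(q[:,2]>.30)&(q[:,2]<.34)];c,e=np.polyfit(q[:,0],q[:,2],1),np.polyfit(q[:,1],q[:,2],1);print(len(q),np.median(q[:,2]),c,e)
E
```

```text
t 9.25 p [0.5635 0.2752 0.3342] yaw_y -9.02 xax [ 0.004  0.001 -1.   ] F [ 0.1  0.9 -4. ] M [-0.04 -0.04  0.  ] w 0.176 q [ 0.27  0.12  1.51 -0.    1.5   0.43]
(array([0.0038, 0.0199, 0.2755]), array([-0.02, -0.09, -0.23])) (array([0.0034, 0.0384, 0.5642]), array([-0.02, -0.09, -0.23]))
34174 0.32282915303983384 [-0.00106251  0.32390734] [-0.00961369  0.32626091]
```

View pics/s3.png

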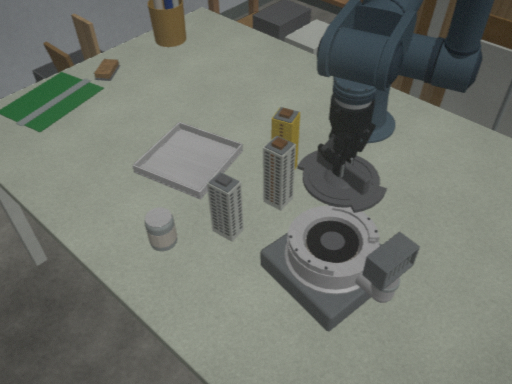

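View pics/w5.png

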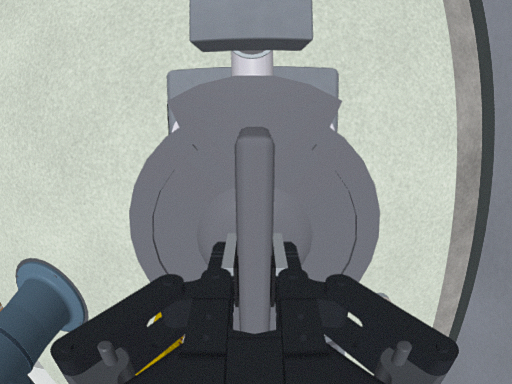

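The cover is off cleanly: the pot is open in the scene view, the disc is level, and its top is at 0.323 m. Carrying it over the towers (0.21 m) with the cover underside at about 0.30 m.

Call:
play_rows:
  dp:
    - [0,0,0.01]
    - [0,0.002,0.03]
    - [0,0.004,0.06]
    - [0,0.006,0.09]
    - [0,0.009,0.125]
    - [0,0.011,0.16]
    - [0,0.013,0.195]
    - [0,0.015,0.23]
    - [0,0.018,0.265]
    - [0,0.02,0.3]
  rot:
    - [0,0,0]
    - [0,0,0]
    - [0,0,0]
    - [0,0,0]
    - [0,0,0]
    - [0,0,0]
    - [0,0,0]
    - [0,0,0]
    - [0,0,-0.2]
    - [0,0,-0.2]

```text
time: 10.35
position: [0.5342, -0.0263, 0.3301]
eef_rot: [-0.458, -0.537, -0.46, 0.539]
contact_force: [-0.2, 0.7, -3.2]
width: 0.172
```

```bash
python3 - <<'E'
from h import *
rep();print(delta([.513,-.288,.33],-9))
E
```

```text
t 10.35 p [ 0.5342 -0.0263  0.3301] yaw_y -9.05 xax [-0.005  0.001 -1.   ] F [-0.2  0.7 -3.2] M [ 0.01  0.   -0.04] w 0.172 q [-0.26 -0.09  1.73 -0.    1.5  -0.1 ]
(array([1.000e-04, 2.020e-02, 2.618e-01]), array([-0.05,  0.02,  0.32]))
```

Call:
play_rows:
  dp:
    - [0,0.002,0.03]
    - [0,0.005,0.065]
    - [0,0.008,0.1]
    - [0,0.011,0.135]
    - [0,0.014,0.17]
    - [0,0.016,0.2]
    - [0,0.018,0.228]
    - [0,0.019,0.248]
    - [0,0.02,0.26]
    - [0,0.02,0.262]
  rot:
    - [0,0,0]
    - [0,0,0]
    - [0,0,0]
    - [0,0,0]
    - [0,0,0]
    - [0,0,0]
    - [0,0,0.3]
    - [0,0,0.3]
    - [0,0,0.3]
    - [0,0,0.3]

```text
time: 11.35
position: [0.5124, -0.289, 0.3295]
eef_rot: [-0.458, -0.538, -0.459, 0.538]
contact_force: [0.3, 0.6, -3.6]
width: 0.175
```

```bash
python3 - <<'E'
from h import *
rep();print(delta([.513,-.288,.06],-9))
s,f=grab('wrist','w6.png');P=wcloud(f,s)
q=P[:,:].reshape(-1,3);q=q[(q[:,2]>.018)&(q[:,2]<.04)&(abs(q[:,0]-.513)<.2)&(abs(q[:,1]+.288)<.2)];print(rect(q))
E
```

```text
t 11.35 p [ 0.5124 -0.289   0.3295] yaw_y -9.12 xax [-0.001  0.001 -1.   ] F [ 0.3  0.6 -3.6] M [ 0.    0.   -0.02] w 0.175 q [-0.71  0.04  1.61 -0.    1.5  -0.55]
(array([ 0.2695,  0.0008, -0.001 ]), array([-0.12, -0.02,  0.08]))
(array([ 499.8, -235.3]), array([241.1, 138.4]), 13.4, 803, np.float64(29.7))
```

View pics/w6.png

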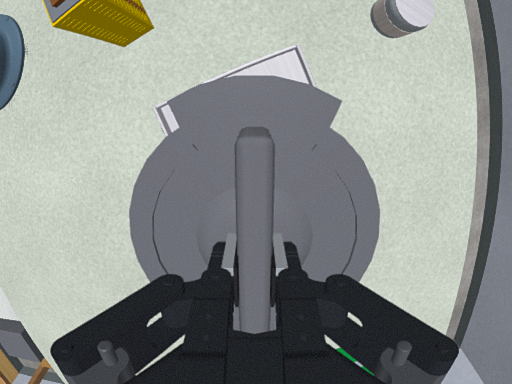

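The cover is over the tray, whose corners show around (160,105)–(300,50). The tray centre measures (0.512,-0.286), which agrees with the top view. Descending.

Call:
play_rows:
  dp:
    - [0.015,0,0]
    - [0.04,0,0]
    - [0.07,0,-0.001]
    - [0.105,0,-0.001]
    - [0.14,0,-0.002]
    - [0.175,0,-0.002]
    - [0.205,0,-0.002]
    - [0.23,0,-0.002]
    - [0.245,0,-0.002]
    - [0.25,0,-0.002]
  rot:
    - [0,0,0]
    - [0,0,0]
    - [0,0,0]
    - [0,0,0]
    - [0,0,0]
    - [0,0,0]
    - [0,0,0]
    - [0,0,0.1]
    - [0,0,0.1]
    - [0,0,0.1]

```text
time: 12.4
position: [0.5117, -0.2844, 0.0773]
eef_rot: [0.458, 0.538, 0.461, -0.538]
contact_force: [0.2, 1.2, -4.2]
width: 0.174
```

```bash
python3 - <<'E'
from h import *
rep();print(delta([.5125,-.287,.037],-9))
s,f=grab('wrist');P=wcloud(f,s)
q=P[60:330,130:380].reshape(-1,3);q=q[(q[:,2]>.04)&(q[:,2]<.085)];A=np.c_[q[:,:2]-[.5125,-.287],np.ones(len(q))];print(len(q),np.median(q[:,2]))
d=P[150:260,160:220].reshape(-1,3);e=P[150:260,290:350].reshape(-1,3);g=P[100:115,200:300].reshape(-1,3);print(np.nanmedian(d[:,2]),np.nanmedian(e[:,2]),np.nanmedian(g[:,2]))
E
```

```text
t 12.4 p [ 0.5117 -0.2844  0.0773] yaw_y -9.01 xax [-0.002  0.003 -1.   ] F [ 0.2  1.2 -4.2] M [ 0.07 -0.03 -0.01] w 0.174 q [-0.7   0.29  1.82  0.    1.04 -0.54]
(array([0.0403, 0.0013, 0.0025]), array([-0.01, -0.15,  0.16]))
34185 0.06771590743443698
0.06790760835230289 0.06757363346223608 0.06768276557457407
```

Call:
play_rows:
  dp:
    - [0.006,0,0]
    - [0.012,0,0]
    - [0.018,0,0]
    - [0.023,0,0]
    - [0.028,0,0]
    - [0.032,0,0]
    - [0.035,0,0]
    - [0.037,0,0]
    - [0.038,0,0]
    - [0.039,0,0]
  rot:
    - [0,0,0]
    - [0,0,0]
    - [0,-0.1,0.1]
    - [0,-0.1,0.1]
    - [0,-0.1,0.1]
    - [0,-0.1,0.1]
    - [0,-0.1,0.1]
    - [0,-0.1,0.1]
    - [0,-0.1,0.1]
    - [0,-0.1,0.1]

```text
time: 13.45
position: [0.5121, -0.285, 0.039]
eef_rot: [0.459, 0.538, 0.459, -0.538]
contact_force: [0.3, -0.4, -3.3]
width: 0.176
```

```bash
python3 - <<'E'
from h import *
rep()
s,f=grab('wrist');P=wcloud(f,s)
for a in (P[150:260,160:220],P[150:260,290:350],P[100:115,200:300]): print(np.nanmedian(a[...,2]))
E
```

```text
t 13.45 p [ 0.5121 -0.285   0.039 ] yaw_y -9.03 xax [ 0. -0. -1.] F [ 0.3 -0.4 -3.3] M [ 0.   -0.02  0.02] w 0.176 q [-0.7   0.35  1.82  0.    0.97 -0.54]
0.029486521031826494
0.02938981128977184
0.02922621622844382
```

About 4 mm to go.

Call:
play_rows:
  dp:
    - [0.001,0,0]
    - [0.0015,0,0]
    - [0.002,0,0]
    - [0.0025,0,0]
    - [0.003,0,0]
    - [0.0035,0,0]
    - [0.004,0,0]
    - [0.004,0,0]
  rot:
    - [0,0,0]
    - [0,0,0]
    - [0,0,0]
    - [0,0,0]
    - [0,0,0]
    - [0,0,0]
    - [0,0,0]
    - [0,0,0]

```text
time: 14.3
position: [0.5121, -0.285, 0.035]
eef_rot: [0.459, 0.538, 0.459, -0.538]
contact_force: [0.6, 0.4, -2.0]
width: 0.171
```

```bash
python3 - <<'E'
from h import *
rep()
E
```

```text
t 14.3 p [ 0.5121 -0.285   0.035 ] yaw_y -9.03 xax [ 0. -0. -1.] F [ 0.6  0.4 -2. ] M [0.08 0.03 0.01] w 0.171 q [-0.7   0.35  1.82  0.    0.96 -0.54]
```

Force is easing, so contact may be starting.

Call:
play_rows:
  dp:
    - [0.0003,0,0]
    - [0.0006,0,0]
    - [0.0009,0,0]
    - [0.001,0,0]
    - [0.001,0,0]
  rot:
    - [0,0,0]
    - [0,0,0]
    - [0,0,0]
    - [0,0,0]
    - [0,0,0]

```text
time: 14.8
position: [0.5126, -0.2853, 0.035]
eef_rot: [0.459, 0.538, 0.459, -0.538]
contact_force: [-2.0, 0.5, 5.3]
width: 0.175
```

```bash
python3 - <<'E'
from h import *
rep()
s,f=grab('wrist');P=wcloud(f,s)
for a in (P[150:260,160:220],P[150:260,290:350],P[100:115,200:300]): print(np.nanmedian(a[...,2]))
rep()
E
```

```text
t 14.8 p [ 0.5126 -0.2853  0.035 ] yaw_y -9.03 xax [ 0.001 -0.001 -1.   ] F [-2.   0.5  5.3] M [ 0.39  0.49 -0.02] w 0.175 q [-0.7   0.35  1.82  0.    0.96 -0.54]
0.025500448020019648
0.02539934072382192
0.02529180860727599
t 14.85 p [ 0.5126 -0.2854  0.035 ] yaw_y -9.03 xax [ 0.001 -0.001 -1.   ] F [-1.8  2.6  5.3] M [ 0.37  0.42 -0.05] w 0.173 q [-0.7   0.35  1.82  0.    0.96 -0.54]
```

Seated: the disc top is at 0.0254 m, level, with about +5 N of contact. Releasing.

Call:
play_rows:
  dp:
    - [0,0,0]
    - [0,0,0]
    - [0,0,0]
    - [0,0,0]
    - [0,0,0]
    - [0,0,0]
    - [0,0,0]
    - [0,0,0]
  rot:
    - [0,0,0]
    - [0,0,0]
    - [0,0,0]
    - [0,0,0]
    - [0,0,0]
    - [0,0,0]
    - [0,0,0]
    - [0,0,0]
  jaw: 0.07

```text
time: 15.65
position: [0.5126, -0.2853, 0.035]
eef_rot: [0.459, 0.538, 0.459, -0.538]
contact_force: [-0.7, -0.2, -0.3]
width: 0.819
```

Call:
play_rows:
  dp:
    - [-0.005,0,0]
    - [-0.015,0,0]
    - [-0.035,0,0]
    - [-0.06,0,0]
    - [-0.095,0,0]
    - [-0.13,0,0]
    - [-0.17,0,0]
    - [-0.21,0,0]
    - [-0.24,0,0]
    - [-0.25,0,0]
  rot:
    - [0,0,0]
    - [0,0,0]
    - [0,0,0]
    - [0,0,0]
    - [0,0,0]
    - [0,0,0]
    - [0,0,0]
    - [0,0,0]
    - [0,0,0]
    - [0,0,0]

```text
time: 16.65
position: [0.5136, -0.2862, 0.2905]
eef_rot: [0.462, 0.538, 0.456, -0.537]
contact_force: [-0.3, -0.9, -1.1]
width: 0.822
```

```bash
python3 - <<'E'
from h import *
rep()
s,f=grab('wrist','w7.png');P=wcloud(f,s)
m=(abs(P[...,0]-.512)<.1)&(abs(P[...,1]+.286)<.1)
q=P[m];r=q[(q[:,2]>.055)&(q[:,2]<.075)];print('rib',rect(r));d=q[(q[:,2]>.018)&(q[:,2]<.032)];
A=np.c_[d[:,:2]-[.512,-.286],np.ones(len(d))];print('disc',len(d),np.linalg.lstsq(A,d[:,2],rcond=None)[0])
s,f=grab('top','t3.png');P=cloud(f)
def rg(r0,r1,c0,c1,z0,z1):
    p=P[r0:r1,c0:c1].reshape(-1,3);return p[(p[:,2]>z0)&(p[:,2]<z1)]
print('B',rect(rg(150,185,268,303,.17,.25)));print('A',rect(rg(210,242,262,295,.17,.25)));print('tin',rect(rg(105,145,298,335,.08,.11)))
grab('scene','s4.png')
E
```

```text
t 16.65 p [ 0.5136 -0.2862  0.2905] yaw_y -9.02 xax [ 0.007 -0.006 -1.   ] F [-0.3 -0.9 -1.1] M [ 0.03  0.01 -0.06] w 0.822 q [-0.7   0.05  1.67  0.    1.42 -0.54]
rib (array([ 511.5, -284.6]), array([128.4,  15.7]), 81.2, 1241, np.float64(64.8))
disc 9195 [-0.00094543  0.00034772  0.02592288]
B (array([630.6,  -4.2]), array([52.2, 66.6]), 7.6, 435, np.float64(182.2))
A (array([456.3,  22. ]), array([63.4, 60.6]), 4.9, 506, np.float64(202.0))
tin (array([ 766. , -103.2]), array([66.2, 67.2]), 89.0, 431, np.float64(94.8))
```

View pics/w7.png

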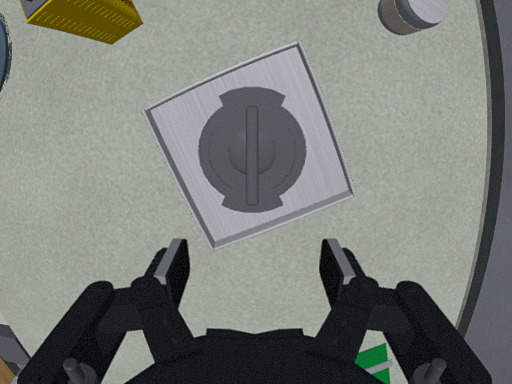

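View pics/s4.png

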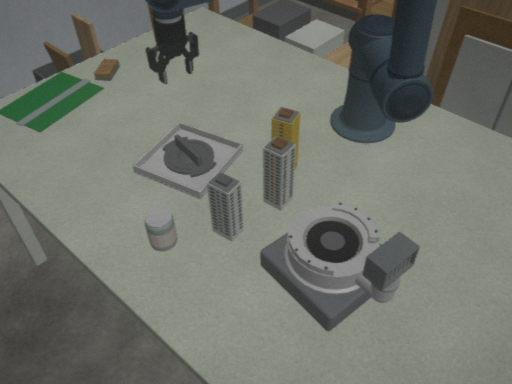

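The cover lies flat and centred in the tray, at about (252,150) in the wrist view, with the handle up. The towers and tin have not moved, and the gripper is clear. Handing in.

```bash
python3 -c "
from station import *
print(sign_off())"
```

```text
the job is handed in; nothing more can be done
None
```

The cover is off the pot and lies flat, handle up, in the tray; the gripper has let go and is clear. I handed the job in at about 17 s.

- **Turning:** I pinched the rib and turned it 87° anticlockwise, from about 2° to about 89° from the extractor's x axis. It rubbed at about 0.43 N m. The picture showed the tongue in the keeper gap, and the spring pushed up with about 6 N.
- **Lifting and carrying:** I lifted the cover straight up and carried it over the towers with its underside at about 0.30 m.
- **Setting down:** It touched the tray floor with about 5 N, and I released it there.
- **Final checks:** The rib top is at 65 mm, as it should be. The disc is level to within 0.1°, and the rib centre is within about 3 mm of the tray centre.
- **Towers and tin:** All three are where they were, within the 1–2 mm of camera noise.
- **Disagreements:** The top and wrist cameras differed by about 2 mm on the pot centre, so I used the mean. No check failed.

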